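# Roll the screw carton into its bay and lock the bar behind it

## Task

Push the cardboard screw carton along the rollers, without lifting it off them, until it is fully home against the end stop of the bay. Then pull up the red plunger knob, slide the yellow bar one hole over, to the next hole towards the rollers, so that it closes the lane behind the carton, and let the pin down into that hole. Finish with the gripper still holding the knob and pressing the pin fully home, and leave the tea bottle and the tape measure alone.

Things in the scene. Friction and masses are not known exactly. Their poses are not given: they have to be found in the camera images.
- station: Fixed roller station, 370 mm long. Origin: desk level, under the middle of the roller lane. y: along the lane, open end at y +185 mm, bay's end stop (72 mm high) at y -165 mm; x: across the lane to the lock bar's side; z up. Free rollers, tops 31 mm above the desk, lie between side guides: inner faces at x +-38 mm, outer +-43 mm, tops 41 mm above the desk.
- bay (a point): Where the carton's centre is when it is fully home: in the station's frame (0, -117, 52) mm.
- carton_center (a point): Centre of the brown cardboard screw carton, 66 mm (x, across the lane) by 95 mm (y, along the lane) by 42 mm high, about 0.55 kg, a closed box standing on the rollers. It rolls with under 2 N and is guided with 5 mm play on each side.
- lock_bar (a joint): Slide (m) of the yellow 20 mm square tube, 46 to 66 mm above the desk, centre line at station y -54 mm. 0 at the start: first hole, nose at station x +42 mm, beside the lane. Grows as it moves along station -x, into the lane: next hole at 0.045 (nose at x -3 mm), last at 0.090. Friction about 2 N. The nose passes 5 mm behind a carton that is fully home; else the carton is in its way.
- lock_pin (a joint): Height of the plunger (m): 0 pressed fully home, up to 0.022 pulled. It rides on the bar. A spring (0.8 N per mm) rests at 0.005, so it stands 5 mm proud when let go: pulling to 0.017 takes 10 N, keeping it pressed home about 4 N. The 8 mm round-tipped pin clears the strip above 0.012; below that it stays in its hole. It enters a hole if within 2 mm of its middle.
- knob (a point): Centre of the red plunger knob, an upright cylinder 26 mm in diameter and 26 mm high, gripped from above; it moves with bar and plunger. At the start at station (155, -20, 102) mm; pressed home in the next hole at (110, -20, 97) mm. Nothing but its 11 mm stem is within 25 mm below its centre.
- next_hole (a point): Mouth of the next hole: in the station's frame (110, -20, 46) mm. It is the middle one of three 12 mm holes, 45 mm apart along the station's x, in an aluminium strip (x 45 to 185 mm, top 46 mm above the desk). At the start the pin stands in the hole farthest from the lane, x 155 mm.
- tea_bottle: Bystander: dark bottle with a blue cap, 68 mm in diameter, 197 mm high, standing on the desk. Origin at the centre of its underside.
- tape_measure: Bystander: yellow tape measure, 37 by 83 by 64 mm, standing on the desk. Origin at the centre of its underside.
Mind the look-alikes: they are no part of the job. What is shaped like the part that bears carton_center but pink is not meant.

How it is judged:
On the way, in this order (a step that is already met when the one before it is completed fails the run):
1. the carton is fully home in the bay (y of carton_center in the frame of station between -0.124 and -0.11 m and z of carton_center in the frame of station below 0.06 m and value of joint lock_bar below 0.006 m), for 0.2 s.
2. the plunger is pulled clear of the first hole (y of carton_center in the frame of station between -0.124 and -0.11 m and z of carton_center in the frame of station below 0.06 m and value of joint lock_pin above 0.0115 m), for 0.1 s.
3. the bar stands at the next hole with the pin pressed fully home in it (y of carton_center in the frame of station between -0.124 and -0.11 m and z of carton_center in the frame of station below 0.06 m and value of joint lock_bar between 0.041 and 0.049 m and value of joint lock_pin below 0.002 m), for 0.2 s.
At the end, for the whole second after the job is handed in: The carton stands on the rollers within 7 mm of fully home (10 mm in all), at rest; the bar is at the next hole (0.045 within 4 mm), the plunger is held within 2 mm of fully home, and the fingers still bear on the knob with more than 2 N (all of step 3 and horizontal distance between carton_center and bay below 0.01 m and contact force between the fingers and lock_pin above 2 N and linear speed of carton below 0.02 m/s); the arm keeps its last pose, push and grip.
It fails at once if the carton is lifted or tipped off the rollers (z of carton_center in the frame of station above 0.067 m or angle between carton_center's own z axis and vertical above 0.3 rad).
It fails at once if the bar goes on past the next hole to the last one (value of joint lock_bar above 0.075 m).
It fails at once if the tea bottle is disturbed (distance of tea_bottle from where it was at the start of the episode above 0.02 m or angle between tea_bottle's own z axis and vertical above 0.3 rad).
It fails at once if the tape measure is disturbed (distance of tape_measure from where it was at the start of the episode above 0.02 m).
It also fails if it takes over 48 s, if anything falls off the work surface, if the arm or the gripper's body presses on something with over 40 N, if the wrist force passes 120 N, or if a joint passes its speed limit or range.

## Robot

A 6-joint arm with a two-finger parallel gripper is mounted at the origin on a cart in front of the work surface, level with it; the furniture and walls round the work are solid. World frame = base frame: x ahead of the robot, y to its left, z up, the work surface at z = 0. Lengths are in m, angles in rad, forces in N, time in s.
With the tool pointing down it reaches from about 0.35 to 0.85 m from the base axis. Payload 8.1 kg.
Tool frame: the origin (TCP) lies at the very end of the fingers, on their centre line; the grasp point (between the pads) lies robot.grip_point_offset behind it (robot.grip_point_offset is the distance from the TCP to the grasp point, in m); z points along the fingers, y is the line along which they close (so a half turn about z gives the same grasp; the last joint's range is limited). The gripper opens to 93 mm and grips with 3 to 60 N. Pads are 15 mm wide; open, the fingers measure 128 mm over their backs; the gripper's body (75 mm by 188 mm) begins 65 mm behind the grasp point.
Start: joints at [-1.245, 0.13, 1.488, -0, 1.523, -0.085], TCP at [0.24, -0.55, 0.219] pointing down, gripper open.
Joint ranges: [-2.96, 2.96], [-0.89, 2.26], [0.02, 2.5], [-1.34, 4.48], [0, 2.73], [-2.66, 2.66]. Speed limits (rad/s): [2.39, 2.39, 2.79, 3.14, 3.14, 3.14].

## Interface

Orientations are given as a rotation vector (axis times angle).
In Python, from plant import robot, eyes gives the robot as it stands. The module is installed in compiled form; this text tells all that it offers.
- The arm moves only by the tool apply_moves, never from a script. Its argument "steps" is one flat list of numbers, 7 for each row, row after row: the shift along the tool's x, y, z in units of 30 mm (1.0 is 30 mm), then the turn, a rotation vector about the tool's x, y, z in units of 6 degrees (1.0 is 6 degrees), then the opening in per cent of the stroke, from 0 (shut) to 100 (fully open). In form: [dx, dy, dz, ax, ay, az, fingers, dx, dy, dz, ax, ay, az, fingers, ...]. A call has 1 to 12 rows; each row shifts and turns the commanded pose from where the row before left it, along the tool's axes as they then stand; what a row does not reach is not made up. A row lasts 1/12 s, in which the tool goes at most 41.7 mm and 7.16 degrees, less where a joint would pass 70% of its speed; a pose out of reach is approached as far as the arm can. A call is refused whole if a number of a shift passes 1 or a number of a turn 1, either way. A call with a gripper value outside its range is refused whole. The fingers move at their own pace and stop on an object; "grip_force" is the grip in N (left out, the last holds). Time passes only in rows, so rows that do not move let the fingers close. It gives the time, the measured TCP pose, the force, the opening and the grip force at its end, in the units of the state.
- robot.read_state(): the state, without advancing time (a new reading comes with each control period).
- eyes.read_camera(name): name is "scene" or "top" or "wrist"; returns the picture (400x640x3 uint8, red, green, blue); there is no depth.
- eyes.calibration(name): a dict with "K" (3x3 intrinsics, pixels), "k1" (the pictures are not rectified: a ray, as slopes to the right and down, at radius r is drawn at 1 + k1 r^2 times it, then the intrinsics apply), "R" (3x3) and "t" (3): a world point X has camera coordinates R X + t. Camera axes: x right, y down, z forward; pixel columns grow to the right and rows downward; lengths in m; the calibration is good to about 2 mm. A picture is of the moment at which its call begins: read the wrist's pose just before it. calibration takes no time and is no camera call; for the wrist camera it gives the pose at the moment of the call.
- robot.close_job(): hands the job in; it is judged then, once.
Trained networks look in the newest picture that a camera, given by its name, has taken for a name from the list of things; names that differ only in an ending like _2 or _b are one class to them, and where a whole thing is asked for, a point or a joint stands for the part that bears it (a point fixed in the world has none). Each returns a list of dicts, best first, with "conf" (0 to 1); they miss things now and then, are a little off and sometimes report something else, mostly with a low value. They report only what shows in the picture. A call takes as long as a camera call. They do not tell look-alikes from the thing itself.
- eyes.search_frame(camera, thing): "rect" ([left, top, width, height] in pixels, round what is visible of it).
- eyes.place_of(camera, thing): "xy" ([column, row] in pixels: a listed point, or the origin of a listed thing).
The state is a dict: "t": time; "q": joint angles; "dq": joint speeds; "joint_torque": joint torques, N m; "tool_pos": TCP position; "orientation": TCP orientation; "force": force on the tool from outside, world axes, zero at the start; "wrist_torque": the same for the moment, N m; "opening": finger opening in m; "gripper_force": force on a finger pad.
Only numpy, scipy, OpenCV 4.12 (cv2) and the standard library are available. Lean on these libraries where they do the work, as an engineer would, in place of code of your own. Each camera call takes 0.05 s, during which the arm holds its last target. There are 200 camera calls.

## Working session

There is one attempt and no reset: what is moved stays moved. The work goes in short steps, Python scripts to look and compute and a tool call to move; the robot and the scene stay as the last step left them, time stands still between calls to the robot, and variables do not carry over. Pictures are saved under pics/ and viewed, at most 10 in all, crops included, and the job is handed in when it is done.

Besides the shell and the picture viewer there is one more tool, called after "Call:" in YAML: its name, and indented under it one key for each argument. apply_moves: Moves the arm, as the interface text tells. Its arguments: {"type":"object","properties":{"steps":{"type":"array"},"grip_force":{"type":"number"}},"required":["steps"]}

```bash
mkdir -p pics
cat > h.py <<'E'
from plant import robot, eyes
import numpy as np, cv2
def snap(c,f=None):
    cal=eyes.calibration(c); im=eyes.read_camera(c)
    if f: cv2.imwrite('pics/'+f,im[:,:,::-1])
    return im,cal
def ray(cal,p):
    K=np.array(cal['K']);k1=cal['k1']
    d=cv2.undistortPoints(np.array([[p]],float),K,np.array([k1,0,0,0.]))[0,0]
    R=np.array(cal['R']);t=np.array(cal['t'])
    v=R.T@np.array([d[0],d[1],1]);return -R.T@t,v/np.linalg.norm(v)
def atz(cal,p,z):
    o,v=ray(cal,p);return o+v*(z-o[2])/v[2]
def tri(*cp):
    A=np.zeros((3,3));b=np.zeros(3);rs=[ray(c,p) for c,p in cp]
    for o,v in rs:
        M=np.eye(3)-np.outer(v,v);A+=M;b+=M@o
    X=np.linalg.solve(A,b)
    return X,[np.linalg.norm(np.cross(X-o,v)) for o,v in rs]
def proj(cal,X):
    K=np.array(cal['K']);c=np.array(cal['R'])@X+np.array(cal['t']);return cv2.projectPoints(np.array([[c]]),np.zeros(3),np.zeros(3),K,np.array([cal['k1'],0,0,0.]))[0].ravel()
E
python3 - <<'E'
from h import *
for c in ('scene','top'):
    im,cal=snap(c,c+'.png')
    print(c,-np.array(cal['R']).T@cal['t'])
    for n in ('knob','carton_center','bay','next_hole','station','tea_bottle','tape_measure'):
        print(n,[(np.round(d['xy']).tolist(),round(d['conf'],2)) for d in eyes.place_of(c,n)])
s=robot.read_state();print(s,robot.grip_point_offset)
E
```

```text
scene [-0.26626052  0.75177868  0.87404337]
knob [([295.0, 197.0], 0.43), ([324.0, 248.0], 0.39)]
carton_center [([343.0, 173.0], 0.95), ([325.0, 242.0], 0.91)]
bay [([355.0, 218.0], 0.96)]
next_hole [([305.0, 217.0], 0.77), ([296.0, 195.0], 0.35), ([375.0, 185.0], 0.31)]
station [([326.0, 248.0], 0.59)]
tea_bottle [([235.0, 247.0], 0.67), ([294.0, 196.0], 0.48)]
tape_measure [([377.0, 186.0], 0.78)]
top [ 0.41063821 -0.04382214  1.28720774]
knob [([301.0, 184.0], 0.61)]
carton_center [([428.0, 145.0], 0.78), ([289.0, 256.0], 0.67)]
bay [([345.0, 250.0], 0.67)]
next_hole [([301.0, 211.0], 0.96)]
station [([299.0, 258.0], 0.63), ([301.0, 208.0], 0.41)]
tea_bottle [([304.0, 208.0], 0.74), ([300.0, 256.0], 0.69), ([219.0, 177.0], 0.61)]
tape_measure [([445.0, 193.0], 0.58)]
{'t': 0.8, 'q': array([-1.24539672e+00,  1.30405951e-01,  1.48818448e+00,  3.07373928e-05,
        1.52298846e+00, -8.53814187e-02]), 'dq': array([ 1.64016977e-05, -5.16314273e-04,  5.78478116e-04, -1.54122409e-03,
        2.04155220e-03, -1.19495055e-05]), 'joint_torque': array([-2.08085985e-03, -5.59700310e+01, -4.92037511e+01,  7.66989752e-02,
        2.24385416e-02, -6.35813262e-05]), 'tool_pos': array([ 0.23964188, -0.55008296,  0.21864019]), 'orientation': array([3.07555151e+00, 6.40721892e-01, 5.04689359e-05]), 'force': array([0.42808197, 0.54320985, 0.48569168]), 'wrist_torque': array([ 0.01547168,  0.02065726, -0.0142584 ]), 'gripper_force': 0.0, 'opening': 0.09296842129404237} 0.0188
```

View pics/scene.png

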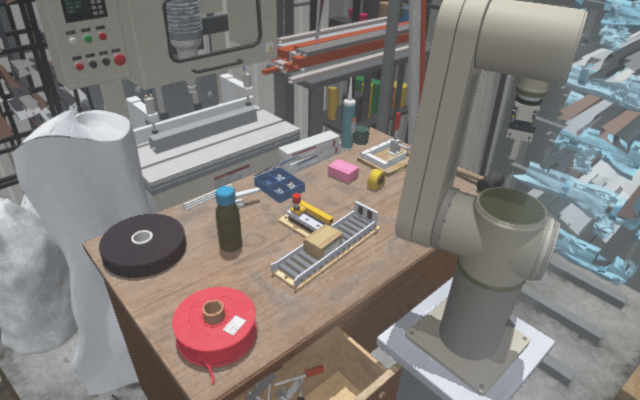

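View pics/top.png

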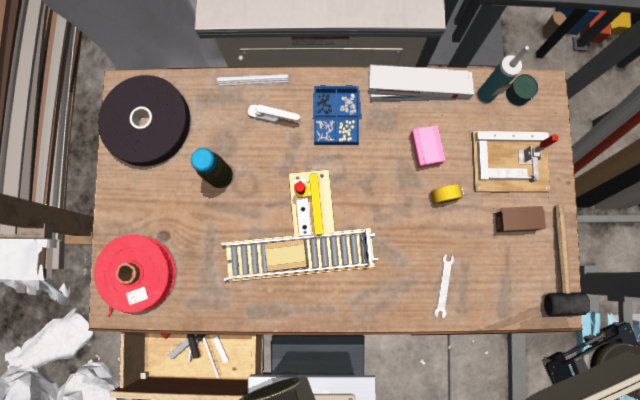

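Scene and top views: the brown carton is on the rollers (scene 325,242; top 287,256). The red knob is at scene 296,198 and top 300,187. The bottle is at top 210,168 and the tape at 447,193.
Look-alikes: for the carton, the pink box (top 428,145). For the knob, the red lever tip (top 550,140) and the red spool (130,272). I choose the brown box and the knob on the strip.

Run:
```python
from h import *
S=eyes.calibration('scene');T=eyes.calibration('top')
for n,a,b in [('knob',(295,197),(301,184)),('carton',(325,242),(289,256)),('bay',(355,218),(345,250)),('hole',(305,217),(301,211)),('bottle',(235,247),(219,177)),('tape',(377,186),(445,193))]:
    X,e=tri((S,a),(T,b));print(n,X.round(3),np.round(e,4))
im=cv2.imread('pics/top.png')
cv2.imwrite('pics/topc.png',cv2.resize(im[160:290,210:390],None,fx=4.4,fy=4.4,interpolation=cv2.INTER_CUBIC))
for p in [(228,245),(371,233),(228,278),(373,265)]: print(atz(T,p,.041).round(4))
```

```text
knob [0.619 0.024 0.099] [0.0001 0.0001]
carton [0.448 0.054 0.045] [0.0009 0.0009]
bay [ 0.463 -0.082  0.057] [0.0008 0.0008]
hole [0.561 0.028 0.056] [0.0032 0.0032]
bottle [ 0.65   0.239 -0.002] [0.0073 0.0073]
tape [ 0.61 -0.35 -0.01] [0.0053 0.0053]
[0.4757 0.2073 0.041 ]
[ 0.5057 -0.1469  0.041 ]
[0.3944 0.2056 0.041 ]
[ 0.427  -0.1511  0.041 ]
```

View pics/topc.png

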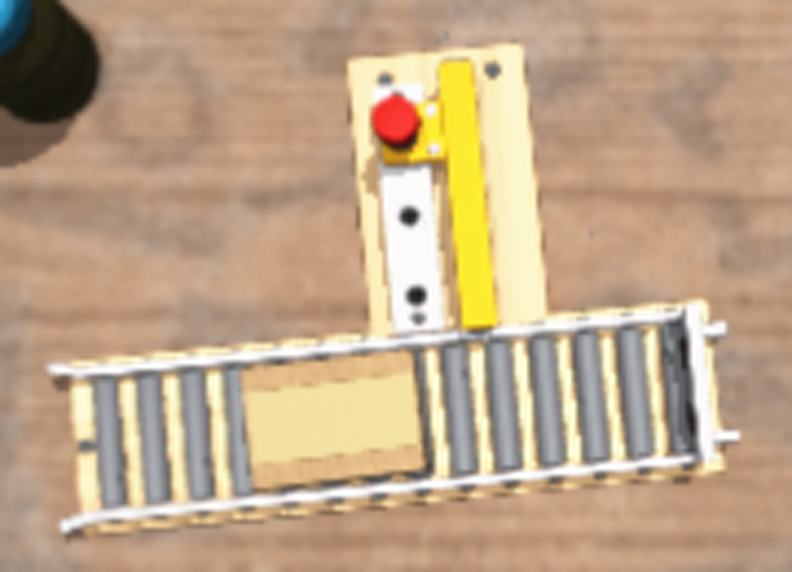

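The crop confirms the brown carton on the rollers, the red knob at crop (396,120), and the free holes at (410,216) and (417,296). The bar nose is beside the lane. I'll turn the tool and move towards the station for a wrist view.

Call:
apply_moves:
  steps: [0.9,0,-0.2,0,0,-0.993,0,0.9,0,-0.2,0,0,-0.993,0,0.9,0,-0.2,0,0,-0.993,0,0.9,0,-0.2,0,0,-0.993,0,0.9,0,-0.2,0,0,-0.993,0,0.9,0,-0.2,0,0,-0.993,0,0.9,0,-0.2,0,0,-0.993,0,0.9,0,-0.2,0,0,-0.993,0,0.9,0,-0.2,0,0,-0.993,0,0.9,0,-0.2,0,0,-0.993,0,0.9,0,-0.2,0,0,-0.993,0,0.9,0,-0.2,0,0,-0.993,0]
  grip_force: 20

```text
t: 1.8
tool_pos: [0.4084, -0.2962, 0.2909]
orientation: [2.115, 2.323, 0.0]
force: [-0.2, -0.2, 0.2]
opening: 0.0174
gripper_force: 0.0
```

Call:
apply_moves:
  steps: [0.9,0.1,0,0,0,0,0,0.9,0.1,0,0,0,0,0,0.9,0.1,0,0,0,0,0,0.9,0.1,0,0,0,0,0,0.9,0.1,0,0,0,0,0,0.9,0.1,0,0,0,0,0,0.9,0.1,0,0,0,0,0,0.9,0.1,0,0,0,0,0,0,0,0,0,0,0,0]

```text
t: 2.55
tool_pos: [0.4131, -0.0767, 0.2911]
orientation: [-2.118, -2.32, -0.003]
force: [0.8, 0.1, 1.0]
opening: 0.0006
gripper_force: 0.0
```

Run:
```python
from h import *
im,cal=snap('wrist','w1.png')
s=robot.read_state();print(s['t'],s['tool_pos'],s['orientation'],s['opening'],s['q'])
print(-np.array(cal['R']).T@cal['t'])
for n in ('knob','carton_center','bay','next_hole','station'):
        print(n,[(np.round(d['xy']).tolist(),round(d['conf'],2)) for d in eyes.place_of('wrist',n)])
```

```text
2.6 [ 0.41310804 -0.07851616  0.29101772] [2.11711542e+00 2.32010671e+00 1.08793355e-03] 0.0006917720602397987 [-3.10181592e-01 -3.88297224e-01  1.83251920e+00  3.32172591e-04
  1.69642658e+00 -4.01570830e-01]
[0.40735261 0.00150866 0.45854837]
knob [([534.0, 90.0], 0.66)]
carton_center [([373.0, 42.0], 0.91)]
bay [([369.0, 178.0], 0.79)]
next_hole [([465.0, 92.0], 0.63)]
station [([364.0, 75.0], 0.86)]
```

View pics/w1.png

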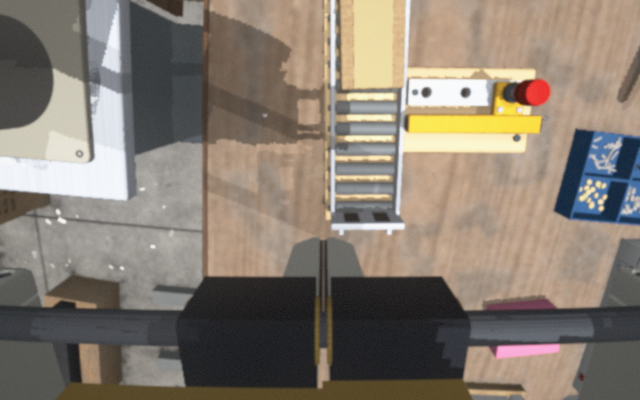

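Wrist view: the knob is at (537,92), the holes at (426,92) and (466,93), and the end stop along row 218. The carton is at the top (373,42). Next I fit the station pose from these points.

```bash
cat > fit.py <<'E'
from h import *
from scipy.optimize import least_squares
S=eyes.calibration('scene');T=eyes.calibration('top');W=eyes.calibration('wrist')
f=lambda p:np.array(p)
# (cal, pixel, station point)
# refine hole centres in the wrist image: dark blobs
g=cv2.imread('pics/w1.png')
obs=[(W,(426,92),(65,-20,46)),(W,(466,93),(110,-20,46)),(W,(537,92),(155,-20,115)),
 (T,(303.2,209.1),(110,-20,46)),(T,(304.8,227.3),(65,-20,46)),(T,(300,187.3),(155,-20,115)),
 (S,(355,218),(0,-117,52)),(T,(345,250),(0,-117,52)),(W,(369,178),(0,-117,52)),(S,(295,197),(155,-20,102))]
def st(v,p):
    c,s=np.cos(v[2]),np.sin(v[2]);x,y,z=np.array(p)/1000
    return np.array([v[0]+c*x-s*y,v[1]+s*x+c*y,z])
def res(v):
    return np.concatenate([proj(c,st(v,p))-px for c,px,p in obs])
if __name__=='__main__':
    r=least_squares(res,[.46,.035,.088],loss='soft_l1');print(r.x,np.rad2deg(r.x[2]));print(r.fun.reshape(-1,2).round(1).tolist())
    X,e=tri((W,(466,93)),(T,(303.2,209.1)));print('hole tri',X,e)
    X,e=tri((W,(537,92)),(T,(300,187.3)));print('knobtop tri',X,e)
    for n,p in [('knob',(155,-20,102)),('hole',(110,-20,46)),('bay',(0,-117,52)),('end',(0,185,31))]: print(n,st(r.x,p).round(4))
    X,e=tri((W,(373,42)),(T,(289,256)),(S,(325,242)));print('carton',X,e)
    c,s=np.cos(r.x[2]),np.sin(r.x[2]);d=X[:2]-r.x[:2];print('carton st',c*d[0]+s*d[1],-s*d[0]+c*d[1])
E
python3 fit.py
```

```text
[0.4556311  0.02600357 0.10185072] 5.835616290038078
[[-0.5, -0.2], [-1.2, -1.3], [1.4, -0.7], [1.4, -0.9], [1.6, -1.1], [1.4, -1.7], [0.3, -0.5], [3.4, -1.7], [-1.8, -0.5], [1.8, -0.2]]
hole tri [0.56271259 0.01765426 0.0617007 ] [np.float64(0.0023384474547396275), np.float64(0.0023384474547396253)]
knobtop tri [0.60681292 0.02265792 0.12149438] [np.float64(0.0020542181171579695), np.float64(0.00205421811715798)]
knob [0.6119 0.0219 0.102 ]
hole [0.5671 0.0173 0.046 ]
bay [ 0.4675 -0.0904  0.052 ]
end [0.4368 0.21   0.031 ]
carton [0.45106903 0.05599349 0.04586678] [np.float64(0.0065687220953189055), np.float64(0.002376973293450354), np.float64(0.004235863066251252)]
carton st -0.0014892060965194212 0.030298348346289663
```

Call:
apply_moves:
  steps: [0.96,0.21,0,0,0,0,0,0.96,0.21,0,0,0,0,0,0.96,0.21,0,0,0,0,0,0.96,0.21,0,0,0,0,0,0.96,0.21,0,0,0,0,0,0.96,0.21,0,0,0,0,0,0.96,0.21,0,0,0,0,0,0.96,0.21,0,0,0,0,0,0,0,0,0,0,0,0,0,0,0.9,0,0,0,0,0,0,0.9,0,0,0,0,0,0,0.9,0,0,0,0]

```text
t: 3.85
tool_pos: [0.4437, 0.1528, 0.209]
orientation: [2.122, 2.315, 0.001]
force: [0.7, 0.6, 0.2]
opening: 0.0005
gripper_force: 0.0
```

Call:
apply_moves:
  steps: [0,0,0.8,0,0,0,0,0,0,0.8,0,0,0,0,0,0,0.8,0,0,0,0,0,0,0,0,0,0,0]

```text
t: 4.18
tool_pos: [0.4399, 0.1517, 0.1322]
orientation: [-2.121, -2.312, 0.011]
force: [-0.2, 0.4, -0.3]
opening: 0.0002
gripper_force: 0.0
```

Run:
```python
from h import *
s=robot.read_state();print(s['t'],s['tool_pos'],s['orientation'],s['force'])
a,_=snap('wrist'); b,_=snap('top')
b=cv2.resize(b[200:300,210:390],(640,356))
cv2.imwrite('pics/c2.png',cv2.resize(np.vstack([a,b]),None,fx=.78,fy=.78)[:,:,::-1])
```

```text
4.1833 [0.43990755 0.15169037 0.13224936] [-2.12050979 -2.31162175  0.01134715] [-0.1551332   0.3766448  -0.27826584]
```

View pics/c2.png

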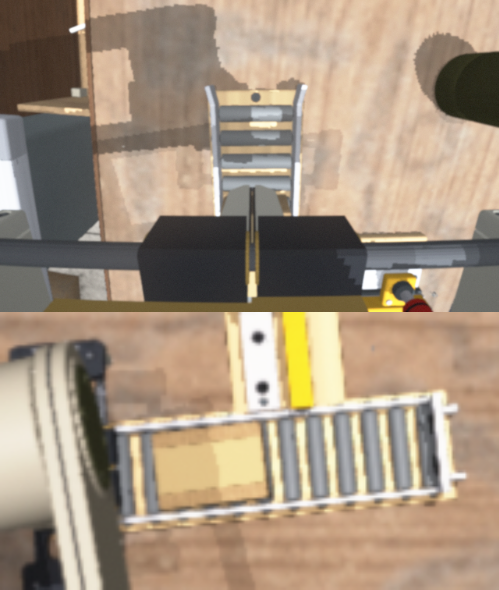

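Fingers are in the lane behind the carton, which is clear of them. Lowering, then pushing slowly.

Call:
apply_moves:
  steps: [0,0.1,0.74,0,0,0,0,0,0,0.74,0,0,0,0,0,0,0.74,0,0,0,0,0,0,0.74,0,0,0,0,0,0,0,0,0,0,0,-0.3,0,0,0,0,0,0,-0.3,0,0,0,0,0,0,-0.3,0,0,0,0,0,0]

```text
t: 4.95
tool_pos: [0.4504, 0.1263, 0.0514]
orientation: [2.12, 2.315, 0.005]
force: [-0.4, -0.4, -0.6]
opening: 0.0005
gripper_force: 0.0
```

Call:
apply_moves:
  steps: [-0.3,0,0,0,0,0,0,-0.3,0,0,0,0,0,0,-0.3,0,0,0,0,0,0,-0.3,0,0,0,0,0,0,-0.3,0,0,0,0,0,0,-0.3,0,0,0,0,0,0,-0.3,0,0,0,0,0,0,-0.3,0,0,0,0,0,0,-0.3,0,0,0,0,0,0,-0.3,0,0,0,0,0,0,-0.3,0,0,0,0,0,0,-0.3,0,0,0,0,0,0]

```text
t: 5.95
tool_pos: [0.4578, 0.0186, 0.0488]
orientation: [-2.122, -2.317, 0.0]
force: [1.1, 1.6, 0.0]
opening: 0.0006
gripper_force: 0.6
```

Call:
apply_moves:
  steps: [-0.2,0,0,0,0,0,0,-0.2,0,0,0,0,0,0,-0.2,0,0,0,0,0,0,-0.1,0,0,0,0,0,0,-0.1,0,0,0,0,0,0,-0.1,0,0,0,0,0,0,-0.1,0,0,0,0,0,0]

```text
t: 6.53
tool_pos: [0.4604, -0.0105, 0.0488]
orientation: [-2.121, -2.317, 0.0]
force: [-0.1, 0.5, -0.2]
opening: 0.0005
gripper_force: 0.4
```

Call:
apply_moves:
  steps: [-0.1,0,0,0,0,0,0,-0.1,0,0,0,0,0,0,-0.1,0,0,0,0,0,0,-0.1,0,0,0,0,0,0,-0.1,0,0,0,0,0,0,-0.1,0,0,0,0,0,0,-0.05,0,0,0,0,0,0,0,0,0,0,0,0,0]

```text
t: 7.2
tool_pos: [0.4624, -0.029, 0.0489]
orientation: [-2.121, -2.316, -0.003]
force: [2.1, 7.3, -1.7]
opening: 0.0003
gripper_force: 3.4
```

Call:
apply_moves:
  steps: [-0.05,0,0,0,0,0,0,-0.05,0,0,0,0,0,0,0,0,0,0,0,0,0]

```text
t: 7.45
tool_pos: [0.4636, -0.0295, 0.0491]
orientation: [-2.12, -2.316, -0.01]
force: [5.6, 20.0, -1.0]
opening: 0.0007
gripper_force: 9.6
```

Run:
```python
from h import *
s=robot.read_state();print(s['t'],s['tool_pos'],s['orientation'],s['force'])
b,_=snap('top'); c,_=snap('scene')
b=cv2.resize(b[160:300,260:390],None,fx=4,fy=4);c=cv2.resize(c[180:300,255:395],None,fx=4,fy=4)
o=np.zeros((560,1080,3),np.uint8);o[:560,:520]=b;o[:480,520:]=c
cv2.imwrite('pics/c3.png',cv2.resize(o,None,fx=.74,fy=.74)[:,:,::-1])
```

```text
7.45 [ 0.46355817 -0.02952274  0.04912884] [-2.11965167 -2.31552402 -0.00975924] [ 5.59870116 20.02475283 -0.98801895]
```

View pics/c3.png

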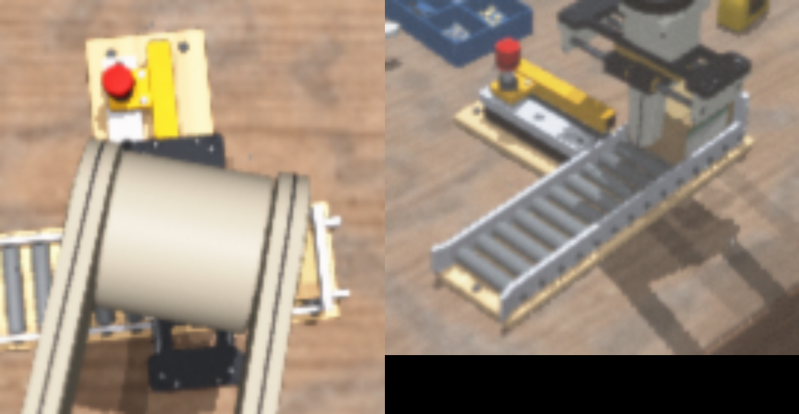

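It stopped at about 20 N, and the scene crop shows the carton against the end stop. I'll back off, rise and verify with the wrist camera.

Call:
apply_moves:
  steps: [0.1,0,0,0,0,0,0,0.2,0,0,0,0,0,0,0.6,0,0,0,0,0,0,0.6,0,-0.5,0,0,0,0,0,0,-1,0,0,0,0,0,0,-1,0,0,0,0,-0.5,0,-1,0,0,0,50,-0.9,0.5,-1,0,0,0,50,-0.9,0.9,-0.8,0,0,0,50,-0.9,0.9,0,0,0,0,50,-0.9,0.9,0,0,0,0,50,0,0.9,0,0,0,0,50]

```text
t: 8.55
tool_pos: [0.5904, -0.102, 0.2056]
orientation: [2.124, 2.311, -0.002]
force: [0.3, -0.4, 0.6]
opening: 0.036
gripper_force: 0.0
```

Call:
apply_moves:
  steps: [0,0,0,0,0,0,50,0,0,0,0,0,0,50]

```text
t: 8.72
tool_pos: [0.5891, -0.0974, 0.2037]
orientation: [-2.121, -2.315, 0.002]
force: [-0.7, -0.2, 0.4]
opening: 0.0456
gripper_force: 0.0
```

Run:
```python
from h import *
im,cal=snap('wrist','w4.png')
np.savez('w4.npz',**{k:np.array(v) for k,v in cal.items()})
s=robot.read_state();print(s['t'],s['tool_pos'],s['orientation'],s['force'])
for n in ('knob','carton_center','bay','next_hole'):
        print(n,[(np.round(d['xy']).tolist(),round(d['conf'],2)) for d in eyes.place_of('wrist',n)])
```

```text
8.7667 [ 0.58844119 -0.09709967  0.20416383] [-2.12084700e+00 -2.31553457e+00  2.03660797e-03] [ 0.31339347 -0.61618629  0.37856717]
knob [([371.0, 31.0], 0.98)]
carton_center [([190.0, 161.0], 0.69), ([319.0, 363.0], 0.18)]
bay []
next_hole [([306.0, 46.0], 0.75)]
```

View pics/w4.png

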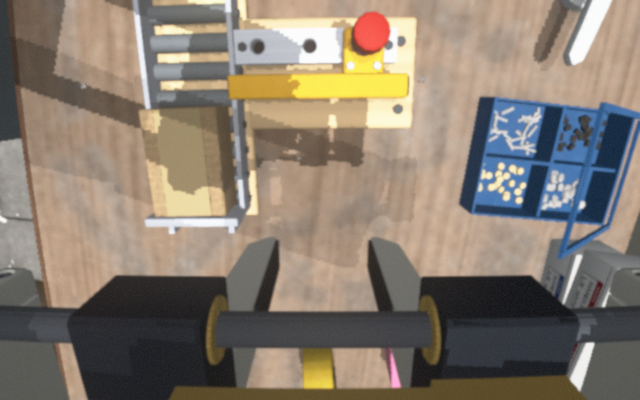

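The carton sits flush against the stop (row ~216), with a gap between its back edge (row 108) and the bar (row 98), so it is home. The knob is at (372,31). I'll shift 60 mm for a second view of it.

Call:
apply_moves:
  steps: [0.6,0,0,0,0,0,60,0.6,0,0,0,0,0,60,0.6,0,0,0,0,0,60,0,0,0,0,0,0,60,0,0,0,0,0,0,60,0,0,0,0,0,0,60]

```text
t: 9.47
tool_pos: [0.5841, -0.0436, 0.2056]
orientation: [2.12, 2.317, 0.0]
force: [0.1, -0.9, 0.1]
opening: 0.056
gripper_force: 0.0
```

```bash
cat > k.py <<'E'
from h import *
im,B=snap('wrist')
s=robot.read_state()
A=dict(np.load('w4.npz'));imA=cv2.imread('pics/w4.png')[:,:,::-1]
def red(im,z=[0]):
    i=im.astype(int);m=((i[:,:,0]>150)&(i[:,:,1]<70)&(i[:,:,2]<70)).astype(np.uint8)
    n,l,st,c=cv2.connectedComponentsWithStats(m)
    ks=sorted(range(1,n),key=lambda k:-st[k][4])[:2]
    return [(c[k],st[k].tolist()) for k in ks]
for z in (imA,im): print(red(z))
a,b=red(imA)[0][0],red(im)[0][0]
X,e=tri((A,a),(B,b));print('redblob',X,e)
for n in ('knob','next_hole'):
    d=eyes.place_of('wrist',n);print(n,[(np.round(q['xy'],1).tolist(),round(q['conf'],2)) for q in d])
    if d: print(tri((A,(371,31) if n=='knob' else (310,46)),(B,d[0]['xy'])))
    if d and n=='knob': print(atz(B,d[0]['xy'],.102))
print(atz(B,b,.113),s['t'],s['tool_pos'],s['orientation'],s['opening'])
cv2.imwrite('pics/w5.png',im[:,:,::-1])
E
python3 k.py
```

```text
[(array([354. ,  36.5]), [354, 36, 1, 2, 2]), (array([354.,  31.]), [354, 31, 1, 1, 1])]
[(array([356., 122.]), [356, 122, 1, 1, 1])]
redblob [0.60119822 0.01988221 0.12972948] [np.float64(0.0012946161422927181), np.float64(0.0012946161422926798)]
knob [([368.9, 110.6], 0.68)]
(array([0.61283854, 0.02776897, 0.10839743]), [np.float64(0.00022327162032998523), np.float64(0.00022327162032993798)])
[0.61389456 0.02761853 0.102     ]
next_hole [([311.0, 107.3], 0.9)]
(array([0.56807879, 0.02381486, 0.03269072]), [np.float64(0.00032463972268429543), np.float64(0.0003246397226841341)])
[0.60412401 0.01904066 0.113     ] 9.5167 [ 0.58414607 -0.04393324  0.20541791] [ 2.12143173e+00  2.31599659e+00 -1.34618223e-05] 0.05562230798855173
```

View pics/w5.png

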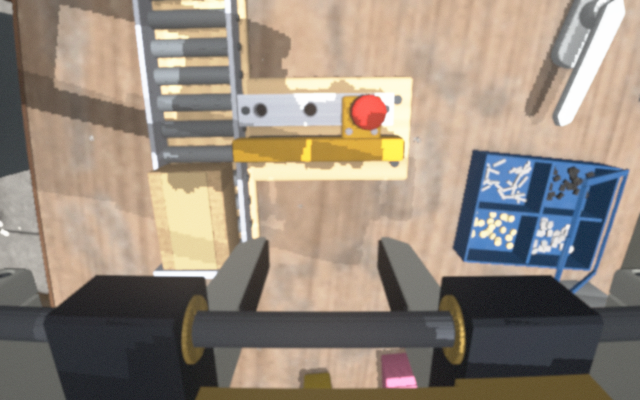

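The knob is at (369,111) and the free holes at (261,110) and (310,109). A quick consistency check comes before reaching.

Run:
```python
from h import *
B=eyes.calibration('wrist')
for f in ('w4','w5'):
    h=cv2.cvtColor(cv2.imread(f'pics/{f}.png'),cv2.COLOR_BGR2HSV)
    m=(((h[:,:,0]<6)|(h[:,:,0]>174))&(h[:,:,1]>170)&(h[:,:,2]>90)).astype(np.uint8)
    n,l,st,c=cv2.connectedComponentsWithStats(m);k=max(range(1,n),key=lambda k:st[k][4]);print(f,c[k],st[k])
    if f=='w4':a=c[k]
    else: b=c[k]
A=dict(np.load('w4.npz'))
print('knob tri',tri((A,a),(B,b)),atz(B,b,.112),atz(A,a,.112))
h3,h2=atz(B,(261,110),.046),atz(B,(310,109),.046);d=h2-h3
print(h3,h2,d,np.linalg.norm(d),np.rad2deg(np.arctan2(d[1],d[0])), 'knob pred',h2+d)
print('tri h2',tri((A,(310,46)),(B,(310,109))))
```

```text
w4 [371.8591224   30.07621247] [354  13  35  38 866]
w5 [368.67708333 115.25520833] [352  96  33  33 384]
knob tri (array([0.61086758, 0.02477683, 0.12837112]), [np.float64(7.188955389795256e-05), np.float64(7.188955389792342e-05)]) [0.61292974 0.02412327 0.112     ] [0.61273999 0.02774053 0.112     ]
[0.52405843 0.0176958  0.046     ] [0.5681382  0.02231592 0.046     ] [0.04407977 0.00462011 0.        ] 0.04432122670739011 5.983470896288259 knob pred [0.61221796 0.02693603 0.046     ]
tri h2 (array([0.56821025, 0.02227237, 0.04450994]), [np.float64(0.00012193368853555649), np.float64(0.0001219336885354741)])
```

Call:
apply_moves:
  steps: [0.56,0.29,0,0,0,0,60,0.56,0.29,0,0,0,0,60,0.56,0.29,0,0,0,0,60,0.56,0.285,0,0,0,0,60,0,0,0.6,0,0,0,60,0,0,0.6,0,0,0,60,0,0,0,0,0,0,60,0,0,0,0,0,0,60]

```text
t: 10.28
tool_pos: [0.6118, 0.0262, 0.1678]
orientation: [-2.121, -2.314, 0.003]
force: [-0.1, 0.8, 0.4]
opening: 0.0559
gripper_force: 0.0
```

Run:
```python
from h import *
im,B=snap('wrist')
s=robot.read_state();print(s['t'],s['tool_pos'],s['orientation'],s['opening'])
print(proj(B,np.array([.6125,.0265,.102])))
c,_=snap('scene')
a=cv2.resize(c[150:270,240:380],(560,480))
cv2.imwrite('pics/c6.png',np.hstack([cv2.resize(im[150:400,160:480],(384,300)),cv2.resize(a,(350,300))])[:,:,::-1])
```

```text
10.3333 [0.61272882 0.02613839 0.16920658] [-2.12230451e+00 -2.31570709e+00  7.84567598e-04] 0.05583065029696474
[322.04653493 212.96481085]
```

View pics/c6.png

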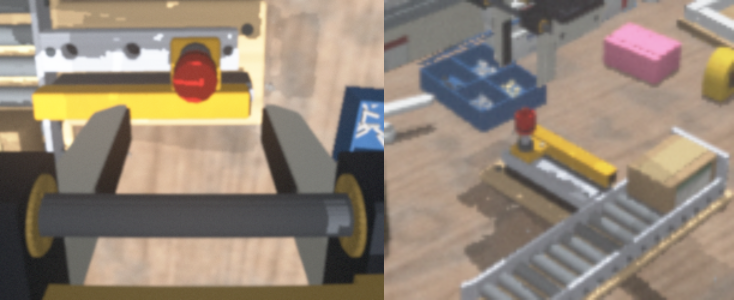

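The knob is centred between the fingers at crop (195,77) and the carton is home. Lowering and gripping.

Call:
apply_moves:
  steps: [0,0,0.7,0,0,0,60,0,0,0.7,0,0,0,60,0,0,0.7,0,0,0,60,0,0,0.5,0,0,0,60,0,0,0.26,0,0,0,60,0,0,0,0,0,0,60,0,0,0,0,0,0,15,0,0,0,0,0,0,15,0,0,0,0,0,0,15,0,0,0,0,0,0,15,0,0,0,0,0,0,15,0,0,0,0,0,0,15]
  grip_force: 40

```text
t: 11.38
tool_pos: [0.6132, 0.0267, 0.0839]
orientation: [2.121, 2.316, 0.001]
force: [0.7, -0.0, 1.3]
opening: 0.0256
gripper_force: 40.0
```

Call:
apply_moves:
  steps: [0,0,0,0,0,0,10,0,0,0,0,0,0,10,0,0,0,0,0,0,10]

```text
t: 11.63
tool_pos: [0.6132, 0.0266, 0.0835]
orientation: [2.121, 2.316, 0.001]
force: [0.9, -0.4, 2.0]
opening: 0.0255
gripper_force: 40.0
```

Gripped (25.5 mm). Pulling up 13 mm.

Call:
apply_moves:
  steps: [0,0,-0.1,0,0,0,10,0,0,-0.1,0,0,0,10,0,0,-0.1,0,0,0,10,0,0,-0.1,0,0,0,10,0,0,-0.04,0,0,0,10,0,0,0,0,0,0,10,0,0,0,0,0,0,10,0,0,0,0,0,0,10]

```text
t: 12.3
tool_pos: [0.6122, 0.0266, 0.0956]
orientation: [-2.121, -2.316, 0.002]
force: [1.0, -2.3, -8.5]
opening: 0.0253
gripper_force: 40.0
```

Call:
apply_moves:
  steps: [0,-0.15,0,0,0,0,10,0,-0.15,0,0,0,0,10,0,-0.15,0,0,0,0,10,0,-0.15,0,0,0,0,10,0,-0.15,0,0,0,0,10,0,-0.15,0,0,0,0,10,0,-0.15,0,0,0,0,10,0,-0.15,0,0,0,0,10,0,-0.15,0,0,0,0,10,0,-0.15,0,0,0,0,10,0,0,0,0,0,0,10,0,0,0,0,0,0,10]

```text
t: 13.3
tool_pos: [0.5669, 0.0223, 0.0963]
orientation: [-2.122, -2.316, 0.002]
force: [-1.0, -5.8, -8.9]
opening: 0.0255
gripper_force: 40.0
```

Run:
```python
from h import *
s=robot.read_state();print(s['t'],s['tool_pos'],s['force'],s['opening'])
print(np.linalg.norm(s['tool_pos'][:2]-[.6127,.0266]), np.linalg.norm(s['tool_pos'][:2]-[.5682,.0223]))
```

```text
13.3 [0.56694382 0.0222615  0.09629169] [-0.97922568 -5.83525761 -8.86765169] 0.025450465491907853
0.045961399804234214 0.0012567663685018873
```

Call:
apply_moves:
  steps: [-0.02,0,0.1,0,0,0,10,0,0,0.1,0,0,0,10,0,0,0.1,0,0,0,10,0,0,0.1,0,0,0,10,0,0,0.1,0,0,0,10,0,0,0,0,0,0,10,0,0,0,0,0,0,10]

```text
t: 13.88
tool_pos: [0.5685, 0.0223, 0.0819]
orientation: [2.121, 2.317, 0.001]
force: [-2.4, -1.9, 1.5]
opening: 0.0254
gripper_force: 40.0
```

The pin has entered the hole (z 0.082, no upward resistance). Pressing home.

Call:
apply_moves:
  steps: [0,0,0.05,0,0,0,10,0,0,0.05,0,0,0,10,0,0,0.03,0,0,0,10,0,0,0,0,0,0,10,0,0,0,0,0,0,10]

```text
t: 14.3
tool_pos: [0.569, 0.0223, 0.0802]
orientation: [2.121, 2.316, 0.002]
force: [-9.4, -0.1, 17.8]
opening: 0.025
gripper_force: 40.0
```

Call:
apply_moves:
  steps: [0,-0.03,0,0,0,0,10,0,0,0,0,0,0,10,0,0,0,0,0,0,10]

```text
t: 14.55
tool_pos: [0.5687, 0.0223, 0.0802]
orientation: [2.12, 2.315, 0.004]
force: [-6.3, -1.0, 15.5]
opening: 0.0253
gripper_force: 40.0
```

Call:
apply_moves:
  steps: [0,-0.03,0,0,0,0,10,0,0,0,0,0,0,10,0,0,0,0,0,0,10]

```text
t: 14.8
tool_pos: [0.5685, 0.0223, 0.0803]
orientation: [2.119, 2.314, 0.005]
force: [-2.9, 0.6, 12.5]
opening: 0.0256
gripper_force: 40.0
```

Call:
apply_moves:
  steps: [0,-0.04,0,0,0,0,10,0,0,0,0,0,0,10,0,0,0,0,0,0,10]

```text
t: 15.05
tool_pos: [0.5678, 0.0222, 0.0803]
orientation: [2.119, 2.314, 0.007]
force: [-0.1, 0.4, 10.2]
opening: 0.0254
gripper_force: 40.0
```

Run:
```python
from h import *
z=[];F=[]
for i in range(4):
    im,B=snap('wrist'); s=robot.read_state(); z.append(s['tool_pos']);F.append(s['force'])
print(s['t'],np.mean(z,0),np.std(z,0),np.mean(F,0),s['wrist_torque'],s['orientation'])
c,_=snap('scene')
cv2.imwrite('pics/c7.png',np.hstack([cv2.resize(im[80:380,160:480],(384,360)),cv2.resize(c[160:260,260:376],(416,360),interpolation=cv2.INTER_CUBIC)])[:,:,::-1])
```

```text
15.25 [0.56780155 0.02220793 0.08029268] [4.50898274e-06 1.54493790e-05 7.72308706e-06] [-0.43794919 -0.21233522 11.07568788] [-0.02367301  0.14315401  0.03085588] [2.11882978 2.31388994 0.00667822]
```

View pics/c7.png

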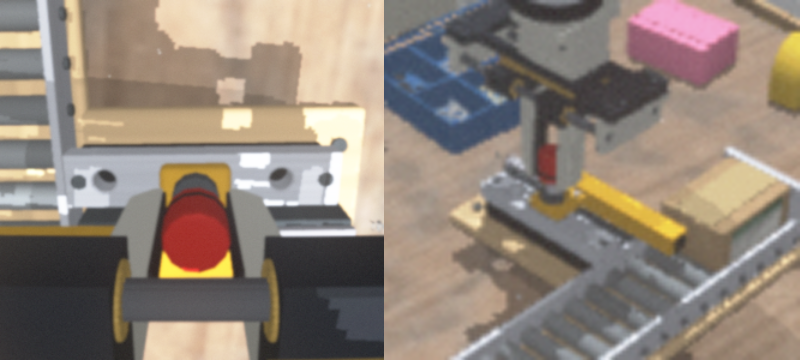

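The pin is home at z 0.0803. This fits the spring forces: pulled at 0.0956 with 8.5 N gives home at about 0.080, and there is a hard stop there. The bar is in the lane behind the carton, and the TCP is within 0.5 mm of the measured hole. One slight extra press to confirm the stop.

Call:
apply_moves:
  steps: [0,-0.01,0.04,0,0,0,10,0,0,0.04,0,0,0,10,0,0,0,0,0,0,10,0,0,0,0,0,0,10,0,0,0,0,0,0,10,0,0,0,0,0,0,10]

```text
t: 15.8
tool_pos: [0.5686, 0.0223, 0.0801]
orientation: [2.117, 2.313, 0.009]
force: [-3.7, 1.9, 22.9]
opening: 0.0254
gripper_force: 40.0
```

A hard stop: 12 N more for only 0.2 mm. The pin is fully home, so I'm handing in.

```bash
python3 -c "
from plant import robot
print(robot.close_job())"
```

```text
the job is handed in; nothing more can be done
None
```

I handed the job in at about 16 s; no verdict came back, but by camera and force readings the carton is home against the end stop, the bar is at the next hole, and the gripper is holding the knob with the pin pressed home.

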